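# Weigh two stoppers against each other and bed the heavier

### The arm

A 6-joint arm with a two-finger parallel gripper is mounted at the origin on a cart in front of the work surface, level with it; the furniture and walls round the work are solid. World frame = base frame: x ahead of the robot, y to its left, z up, the work surface at z = 0. Lengths are in mm, angles in rad, forces in N, time in s.
With the tool pointing down it reaches from about 400 to 925 mm from the base axis. Payload 12.5 kg.
Tool frame: the origin (TCP) lies on the front face of the gripper's body, between the roots of the fingers; the fingertips stand 78 mm ahead of it and the grasp point (between the pads) lies 59 mm ahead of it (env.nose_length is the distance from the TCP to the fingertips, in mm); z points along the fingers, y is the line along which they close (so a half turn about z gives the same grasp; the last joint's range is limited). The gripper opens to 95 mm and grips with 3 to 60 N. Pads are 20 mm wide; open, the fingers measure 119 mm over their backs; the gripper's body (75 mm by 180 mm) begins 59 mm behind the grasp point.
Start: joints at [-1.215, 0.491, 1.559, -0, 1.092, -0.106], TCP at [278.497, -559.533, 292.261] pointing down, gripper open.
Joint ranges: [-3.1, 3.1], [-0.84, 2.19], [0.05, 2.79], [-1.13, 4.28], [0.06, 2.93], [-2.69, 2.69]. Speed limits (rad/s): [2.22, 2.22, 2.79, 3.14, 3.14, 3.14].

### API

Orientations are given as [roll, pitch, yaw] about the fixed x, y, z axes, in that order (R = Rz(yaw) Ry(pitch) Rx(roll)).
In Python, from cell import env gives the robot as it stands.
- The arm moves only by the tool jog_arm, never from a script. Its argument "motion" is a list of rows, each a list of 7 numbers: the turn, a rotation vector about the tool's x, y, z in degrees, then the shift along the tool's x, y, z in mm, then the finger opening in mm, from 0 to 95.1. In form: [[wx, wy, wz, x, y, z, hand], ...]. A call has 1 to 10 rows; each row shifts and turns the commanded pose from where the row before left it, along the tool's axes as they then stand; what a row does not reach is not made up. A row lasts 1/8 s, in which the tool goes at most 62.5 mm and 10.7 degrees, less where a joint would pass 70% of its speed; a pose out of reach is approached as far as the arm can. A call is refused whole if a number of a shift passes 62.5 or a number of a turn 10.7, either way. A call with a gripper value outside its range is refused whole. The fingers move at their own pace and stop on an object; the grip force is fixed at half the most. Time passes only in rows, so rows that do not move let the fingers close. It gives the time, the measured TCP pose, the force, the opening and the grip force at its end, in the units of the state.
- env.state(): the state, without advancing time (a new reading comes with each control period).
- env.read_camera(name): name is "side" or "top" or "wrist"; returns a dict with "color" (400x640x3 uint8, red, green, blue), "z_map" (400x640 float32, mm along the optical axis (not along the pixel's ray), 0 where there is no reading), "camera_matrix" (3x3 intrinsics, pixels), "world_to_cam" (4x4, takes a point from world to camera coordinates). Camera axes: x right, y up, looking along -z (the intrinsics and any distortion apply to the point x, -y, -z); pixel columns grow to the right and rows downward; lengths in mm; the calibration is good to about 2 mm. The wrist camera is an equidistant fisheye: a pixel r from the principal point sees the ray r / f radians off the axis. A picture is of the moment at which its call begins.
- env.job_done(): hands the job in; it is judged then, once.
Trained networks look in the newest picture that a camera, given by its name, has taken for a name from the list of things; names that differ only in an ending like _2 or _b are one class to them, and where a whole thing is asked for, a point or a joint stands for the part that bears it (a point fixed in the world has none). Each returns a list of dicts, best first, with "score" (0 to 1); they miss things now and then, are a little off and sometimes report something else, mostly with a low value. They report only what shows in the picture. A call takes as long as a camera call. They do not tell look-alikes from the thing itself.
- env.recognise(camera, thing): "location" ([column, row] in pixels, amid what is visible of it).
The state is a dict: "t": time; "joints": joint angles; "qvel": joint speeds; "tau": joint torques, N m; "eef_pos": TCP position; "tcp_rot": TCP orientation; "ft_force": force on the tool from outside, world axes, zero at the start; "moment": the same for the moment, N m; "opening": opening from 0.0 (shut) to 1.0 (fully open); "grip_force": force on a finger pad.
Only numpy, scipy, OpenCV 4.12 (cv2) and the standard library are available. Lean on these libraries where they do the work, as an engineer would, in place of code of your own. Each camera call takes 0.05 s, during which the arm holds its last target. There are 200 camera calls.

### The job

Find out on the small brass balance which of the two standing stoppers is the heavier: set them gently, cap down, one in each cup of its beam, let go, and see which side drops. Then move the one that dropped, cap down, into the upright steel press cup and bed it there, pushing it down on the sprung pad with a steady force of about 10 N for a good second and never much harder, and let go. The lighter one stays in its cup on the balance, and everything else stays where it is.

Things in the scene. Friction and masses are not known exactly. Their poses are not given: they have to be found in the camera images.
- stopper_a_mid (a point): wooden-capped stopper standing cap down: round cap 36 mm across and 19 mm high below, cork 20 mm across and 20 mm high above it, 39 mm in all; 70 to 180 g (metal core, so its looks do not tell the weight). Stands on the bench in front of the balance. Grip it by the cork. Point: the middle of the stopper, 19.5 mm above its underside, z up along the cork
- stopper_b_mid (a point): the other stopper, alike in looks and size; point as for the first
- stopper_a: the first stopper as a body, origin at the centre of its underside
- stopper_b: the second stopper as a body, origin at the centre of its underside
- balance: pivot balance, fixed to the bench: wooden base 85 x 170 x 10 mm, two brass uprights 70 mm high in the middle carrying the beam's pivot 56 mm above the bench. The brass beam has a round cup on each end, 110 mm either side of the pivot: cup inner diameter 39 mm, wall 3 mm thick and 8 mm high above the cup floor; the floor lies 42 mm above the bench when the beam is level. Origin: centre of the base's underside; y runs along the beam toward its left arm, z up
- seat_left (a point): where the middle of a stopper comes to lie when it is fully seated in the cup on the beam's +y (left) arm: 19.5 mm above the cup floor, on the cup's axis; moves with the beam (up to 7 mm up or down)
- seat_right (a point): the same for the cup on the -y (right) arm
- beam (a joint): tilt of the beam, rad: 0 level, positive = left arm up and right arm down, stops at -0.06 and +0.06; swings freely and settles in about a second; may start anywhere; the side that drops is the heavier stopper
- press_cup: press cup, fixed to the bench: wooden base 75 x 75 x 8 mm with an upright steel sleeve, inner diameter 41 mm, outer 49 mm, rim 46 mm above the bench. Inside is a flat rubber-faced pad on a spring of about 4 N/mm with 10 mm of travel; how deep below the rim the unloaded pad stands is set differently each day, between 5 and 16 mm, and is not measured, so press by force. Origin: centre of the base's underside, z up
- press_rim (a point): centre of the mouth of the press cup, level with its rim
- bottle: bystander and obstacle: large bottle lying on the wooden labelling jig at the left of the bench, about 280 mm long, its top 160 mm above the bench; clamps of the jig stand beside it, a little higher; pass well above or keep clear
- cap_near: bystander: plain round bottle seal cap, 34 mm across, 36 mm high, near the press cup; origin at its underside; leave it alone
- tape: bystander: roll of tape 69 mm across, 24 mm high, lying flat near the right edge; origin at its underside; leave it alone
Mind the look-alikes: they are no part of the job. Leave any purple look-alike of the stopper_a alone.

How it is judged:
By the outcome, as a careful person would: the job done as asked, in the order asked, and still so for the second after the job is handed in, with the robot touching nothing.
It also fails if it takes over 72 s, if anything falls off the work surface, if the arm or the gripper's body presses on something with over 40 N, if the wrist force passes 120 N, or if a joint passes its speed limit or range.

## Working session

There is one attempt and no reset: what is moved stays moved. The work goes in short steps, Python scripts to look and compute and a tool call to move; the robot and the scene stay as the last step left them, time stands still between calls to the robot, and variables do not carry over. Pictures are saved under pics/ and viewed, at most 12 in all, crops included, and the job is handed in when it is done.

Besides the shell and the picture viewer there is one more tool, called after "Request:" as name(argument=value, ...), one argument or row to a line, values as JSON. jog_arm: Moves the arm, as the interface text tells. Its arguments: {"type":"object","properties":{"motion":{"type":"array"}},"required":["motion"]}

```bash
mkdir -p pics; ls
cat > h.py <<'E'
from cell import env
import numpy as np, cv2
def shot(c,name=None):
    d=env.read_camera(c)
    if name: cv2.imwrite(f'pics/{name}.png',d['color'][:,:,::-1])
    return d
def world(d,u,v,z=None,fish=False):
    """pixel to world from depth, or on plane z"""
    K=d['camera_matrix'];T=np.linalg.inv(d['world_to_cam'])
    x=(u-K[0,2])/K[0,0];y=(v-K[1,2])/K[1,1]
    if fish:
        r=np.hypot(x,y); s=np.tan(r)/max(r,1e-9); x*=s;y*=s
    ray=np.array([x,-y,-1.])
    if z is None: k=d['z_map'][int(round(v)),int(round(u))]
    else: k=(z-T[2,3])/(T[:3,:3]@ray)[2]
    return T[:3,:3]@(ray*k)+T[:3,3]
E
python3 - <<'E'
from h import *
s=env.state();print(s['t'],s['eef_pos'],s['tcp_rot'],s['opening'])
for c in ['top','side']:
    d=shot(c,c+'0')
    for n in ['stopper_a','balance','seat_left','press_rim','press_cup','cap_near','tape','bottle']:
        for r in env.recognise(c,n)[:4]:
            u,v=r['location'];print(c,n,round(r['score'],2),np.round([u,v]),np.round(world(d,u,v)))
E
```

```text
pics
0.0 [ 278.44080207 -559.37827602  291.63286562] [-3.14045236e+00 -1.02313467e-04  4.61817873e-01] 0.9982138868120154
top stopper_a 0.61 [259. 218.] [453. 212.  37.]
top stopper_a 0.52 [256. 245.] [379. 226.  20.]
top balance 0.59 [313. 164.] [600.  56.  64.]
top seat_left 0.57 [308. 163.] [603.  71.  68.]
top press_rim 0.66 [417. 188.] [ 529. -237.   42.]
top press_cup 0.64 [415. 191.] [ 523. -234.   32.]
top cap_near 0.57 [308. 163.] [605.  72.  69.]
top cap_near 0.53 [391. 226.] [ 423. -158.   35.]
top tape 0.57 [441. 142.] [ 674. -325.    5.]
top tape 0.24 [309. 164.] [601.  67.  64.]
top bottle 0.64 [190. 221.] [434. 375. 158.]
side stopper_a 0.78 [318. 276.] [375. 248.  24.]
side stopper_a 0.57 [330. 228.] [464.  34.  23.]
side stopper_a 0.52 [292. 252.] [456. 215.  39.]
side balance 0.91 [272. 222.] [621.  56.  12.]
side balance 0.6 [330. 183.] [ 633. -286.   24.]
side seat_left 0.77 [272. 216.] [603.  83.  40.]
side press_rim 0.97 [350. 197.] [ 525. -212.   19.]
side press_cup 0.64 [351. 195.] [ 523. -215.   25.]
side press_cup 0.57 [270. 215.] [621.  66.  36.]
side cap_near 0.45 [374. 210.] [ 418. -142.   23.]
side tape 0.66 [329. 182.] [ 662. -336.   10.]
side tape 0.43 [330. 231.] [458.  42.  20.]
side bottle 0.69 [254. 267.] [385. 427. 128.]
```

Run:
```python
import cv2
a=cv2.imread('pics/top0.png')[120:280,220:480];b=cv2.imread('pics/side0.png')[160:310,220:420]
cv2.imwrite('pics/c1.png',cv2.resize(a,None,fx=3,fy=3,interpolation=2))
cv2.imwrite('pics/c2.png',cv2.resize(b,None,fx=4,fy=4,interpolation=2)[:600])
```

```text
(no output)
```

View pics/c1.png

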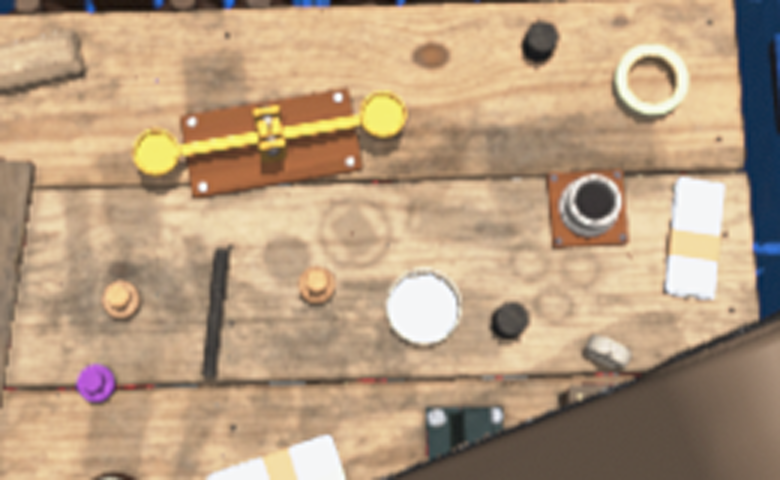

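View pics/c2.png

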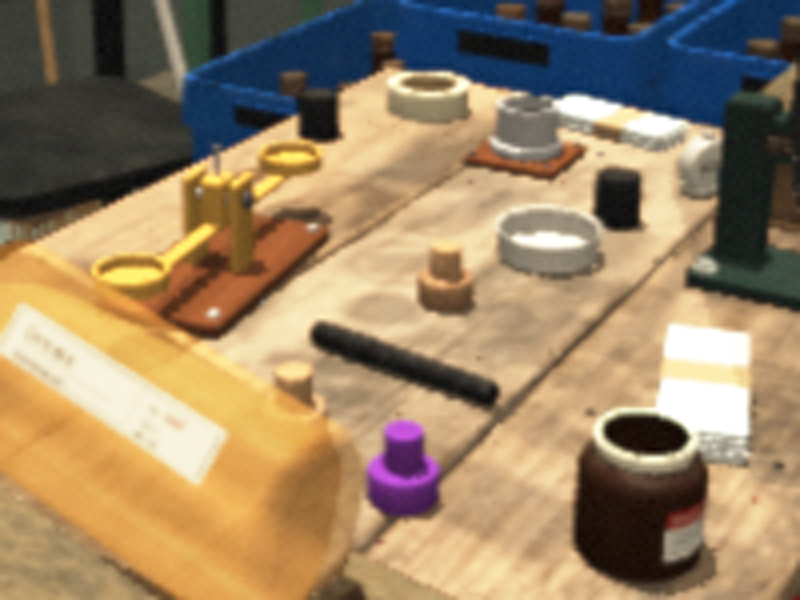

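Wooden stoppers at top-camera px (260,219) and (326,215). The third stopper shape at (252,248) is the purple look-alike and stays put. Both wooden ones fit the description: natural wood colour, in front of the balance, and confirmed in the enlarged crops. Balance cups are at (272,171) left and (348,158) right, the press cup mouth at about (417,188), and the black cap at (390,227).

```bash
cat >> h.py <<'E'
def cloud(d,fish=False):
    K=d['camera_matrix'];T=np.linalg.inv(d['world_to_cam'])
    v,u=np.mgrid[0:400,0:640];x=(u-K[0,2])/K[0,0];y=(v-K[1,2])/K[1,1]
    if fish:
        r=np.hypot(x,y)+1e-9;s=np.where(r<1.4,np.tan(np.minimum(r,1.4))/r,0);x=x*s;y=y*s
    z=d['z_map'];P=np.stack([x*z,-y*z,-z],-1)@T[:3,:3].T+T[:3,3]
    P[z<=0]=np.nan
    return P
def near(P,c,r,z0,z1):
    m=(np.hypot(P[...,0]-c[0],P[...,1]-c[1])<r)&(P[...,2]>z0)&(P[...,2]<z1);return P[m]
def mid(Q): # middle of extent and mean
    return np.round((Q.max(0)+Q.min(0))/2,1),np.round(Q.mean(0),1),len(Q)
E
python3 - <<'E'
from h import *
d=shot('top');P=cloud(d)
for n,(u,v),z in [('L',(260,219),39),('R',(325.7,214.7),39),('cupL',(272.3,171),50),('cupR',(347.7,158.3),50),('press',(418,187.5),46)]:
    c=world(d,u,v,z);print(n,np.round(c,1))
    for lo,hi in ([(28,60)] if z==39 else [(25,75)]): 
        Q=near(P,c,34,lo,hi)
        if len(Q):print(mid(Q), np.percentile(Q[:,2],[5,50,95]).round(1))
print(np.nanmax(near(P,(600,56),60,20,200)[:,2]), P[200:260,360:400,2].max())
Q=P[150:300,150:290].reshape(-1,3);Q=Q[(Q[:,2]>60)&(Q[:,1]>200)];print('bottle',Q.min(0),Q.max(0))
E
```

```text
L [451.5 210.5  39. ]
(array([454.2, 213.1,  38.6]), array([454.3, 212.8,  40. ]), 39) [35.1 39.8 45.2]
R [459.1  24.4  39. ]
(array([464.4,  24.7,  38.1]), array([464.1,  25.3,  38.6]), 42) [32.9 38.3 44.8]
cupL [587.4 173.7  50. ]
(array([590.5, 169. ,  46.5]), array([591.9, 173.2,  44.4]), 209) [38.  43.8 52.9]
cupR [619.2 -42.9  50. ]
(array([622.6, -36.9,  44.6]), array([623.6, -40.6,  44.4]), 211) [37.7 43.6 52.6]
press [ 529.4 -239.9   46. ]
(array([ 532.9, -239.7,   39.6]), array([ 533.4, -240.5,   38.6]), 250) [29.4 37.7 49.2]
91.93432871218397 nan
bottle [238.44661818 200.03669127  60.02235581] [586.78517823 435.32163761 181.23112101]
```

Request:
jog_arm(
  motion=[
    [0, 0, -10.6, 0, 0, 0, 60],
    [0, 0, -10.6, 0, 0, 0, 60],
    [0, 0, -10.6, 0, 0, 0, 60],
    [0, 0, -10.6, 0, 0, 0, 60],
    [0, 0, -10.6, 0, 0, 0, 60],
    [0, 0, -10.5, 0, 0, 0, 60],
    [0, 0, 0, 50, 30, 0, 60],
    [0, 0, 0, 60, 40, 0, 60],
    [0, 0, 0, 60, 40, 0, 60],
    [0, 0, 0, 60, 40, 0, 60],
  ],
)

```text
t: 2.2
eef_pos: [413.4, -352.0, 292.4]
tcp_rot: [3.141, 0.0, 1.57]
ft_force: [1.0, -0.7, 0.2]
opening: 0.63
grip_force: 0.0
```

Request:
jog_arm(
  motion=[
    [0, 0, 0, 62, 8, 5, 60],
    [0, 0, 0, 62, 8, 5, 60],
    [0, 0, 0, 62, 8, 5, 60],
    [0, 0, 0, 62, 8, 5, 60],
    [0, 0, 0, 62, 8, 10, 60],
    [0, 0, 0, 40, 6, 10, 60],
    [0, 0, 0, 0, 0, 0, 60],
    [0, 0, 0, 0, 0, 0, 60],
  ],
)

```text
t: 3.2
eef_pos: [458.8, -5.6, 252.6]
tcp_rot: [3.141, 0.0, 1.571]
ft_force: [-0.4, 0.3, -0.2]
opening: 0.63
grip_force: 0.0
```

Run:
```python
from h import *
d=shot('wrist','w1');P=cloud(d,True);print(env.state()['eef_pos'],d['camera_matrix'].round(1).tolist(),np.linalg.inv(d['world_to_cam']).round(2).tolist())
for n,c,lo,hi in [('R',(462,25),30,46),('L',(453,212),30,46),('cupL',(590,173),28,65),('cupR',(622,-41),28,65),('press',(531,-240),40,55)]:
    Q=near(P,c,32,lo,hi)
    if len(Q):print(n,mid(Q),np.percentile(Q[:,2],[5,50,95]).round(1))
Q=near(P,(453,212),110,55,250)
if len(Q):print('tall',Q.min(0),Q.max(0),len(Q))
for r in env.recognise('wrist','stopper_a'):print(r['score'],r['location'],world(d,*r['location'],None,True).round(1))
```

```text
[458.78228856  -5.99351605 252.64334749] [[309.7, 0.0, 317.2], [0.0, 309.7, 203.0], [0.0, 0.0, 1.0]] [[1.0, 0.0, 0.0, 457.78], [-0.0, 0.96, 0.27, 70.83], [-0.0, -0.27, 0.96, 345.23], [0.0, 0.0, 0.0, 1.0]]
R (array([462.4,  26.9,  35.8]), array([462.3,  26.8,  38.8]), 312) [37.5 39.1 40.2]
cupL (array([589.2, 169.6,  43.3]), array([589.5, 174.1,  44. ]), 1489) [39.  42.6 50.5]
cupR (array([620.6, -35.9,  44. ]), array([621.1, -39.5,  43.9]), 1236) [39.2 42.5 50.4]
0.61 [322.9, 160.5] [463.3  27.8  38.5]
0.53 [311.2, 3.1] [451.3 197.6  17.2]
```

View pics/w1.png

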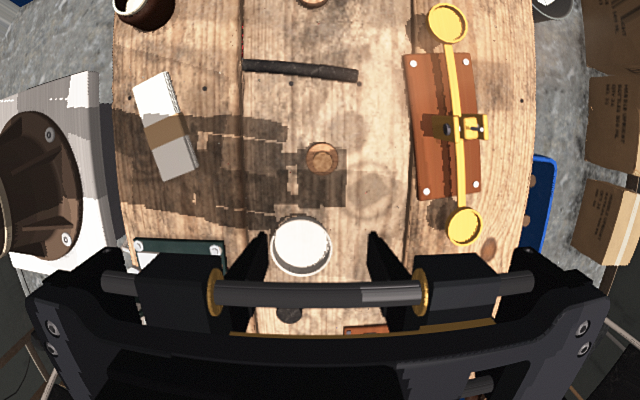

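The view shows the R stopper at (322,158), the beam near level with cups at (447,22) and (465,226), and a path free to descend.

Request:
jog_arm(
  motion=[
    [0, 0, 0, 33, 4, 20, 60],
    [0, 0, 0, 0, 0, 45, 55],
    [0, 0, 0, 0, 0, 45, 55],
    [0, 0, 0, 0, 0, 25, 55],
    [0, 0, 0, 0, 0, 15, 55],
    [0, 0, 0, 0, 0, 0, 55],
  ],
)

```text
t: 4.05
eef_pos: [462.6, 26.7, 101.8]
tcp_rot: [-3.14, -0.0, 1.568]
ft_force: [0.6, -0.4, -0.4]
opening: 0.581
grip_force: 0.0
```

Run:
```python
from h import *
d=shot('wrist','w2');P=cloud(d,True);s=env.state();print(s['eef_pos'],s['ft_force'])
for n,c,lo,hi in [('R',(462,25),30,46)]:
    Q=near(P,c,20,lo,hi)
    if len(Q):print(n,mid(Q))
```

```text
[462.86631109  26.90090295 102.48584873] [ 0.23476889  0.59652788 -0.077453  ]
R (array([462.4,  26.6,  35.4]), array([462.5,  28.2,  38.2]), 1029)
```

View pics/w2.png

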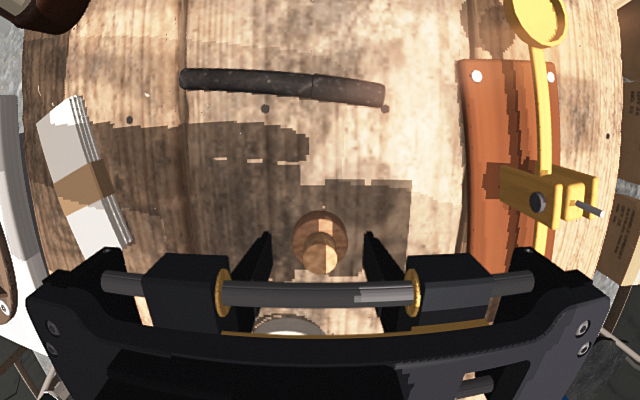

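The stopper is centred between the fingers at (319,245), so I'll close and lift.

Request:
jog_arm(
  motion=[
    [0, 0, 0, 0, 0, 0, 5],
    [0, 0, 0, 0, 0, 0, 5],
    [0, 0, 0, 0, 0, 0, 5],
    [0, 0, 0, 0, 0, 0, 5],
    [0, 0, 0, 0, 0, 0, 5],
    [0, 0, 0, 0, 0, -10, 5],
    [0, 0, 0, 0, 0, -40, 5],
    [0, 0, 0, 0, 0, -40, 5],
    [0, 0, 0, 0, 0, 0, 5],
  ],
)

```text
t: 5.22
eef_pos: [463.3, 27.7, 195.0]
tcp_rot: [3.137, 0.0, 1.57]
ft_force: [0.5, -1.1, -1.4]
opening: 0.195
grip_force: 30.0
```

```bash
cat > cups.py <<'E'
from h import *
from scipy.optimize import least_squares
def cups(cam,cs,r=22):
    """cup centres: top-of-wall points, circle fit; floor height"""
    d=shot(cam);P=cloud(d,cam=='wrist');out=[]
    for c in cs:
        c=np.array(c,float)
        for _ in range(3):
            Q=near(P,c,21,20,75);Q=Q[:, :]
            fl=np.median(near(P,c,13,20,62)[:,2])
            R=near(P,c,29,fl+6,fl+12);R=R[np.hypot(*(R[:,:2]-c).T)>14]
            f=least_squares(lambda p:np.hypot(R[:,0]-p[0],R[:,1]-p[1])-21,c,loss='soft_l1')
            c=f.x
        out.append((c.round(1),round(fl,1),len(R)))
    return out
E
python3 - <<'E'
from cups import *
s=env.state();print(s['eef_pos'],s['ft_force'],s['opening'],s['grip_force'])
print(cups('wrist',[(589,173),]))
print(cups('top',[(589,173),(621,-41)]))
E
```

```text
[463.30478934  27.71493938 195.04417115] [ 0.54933666 -1.05775915 -1.43450054] 0.1950987047293556 29.992995858192444
[(array([588.7, 175.9]), np.float64(42.1), 498)]
[(array([590.8, 174.5]), np.float64(42.7), 37), (array([622.9, -42.1]), np.float64(42.8), 37)]
```

Request:
jog_arm(
  motion=[
    [0, 0, 0, -31, 40, 0, 5],
    [0, 0, 0, -31, 40, 0, 5],
    [0, 0, 0, -31, 40, 0, 5],
    [0, 0, 0, -30, 38, 0, 5],
    [0, 0, 0, 0, 0, 0, 5],
    [0, 0, 0, 0, 0, 0, 5],
  ],
)

```text
t: 6.08
eef_pos: [619.7, -95.1, 190.8]
tcp_rot: [-3.139, -0.001, 1.57]
ft_force: [0.9, 0.3, -0.6]
opening: 0.197
grip_force: 30.0
```

Run:
```python
from cups import *
s=env.state();print(s['eef_pos'],s['tcp_rot'],s['ft_force'])
for i in range(2):print(cups('wrist',[(621,-42),(589,175)]))
d=shot('wrist');P=cloud(d,True)
# held stopper: points near tcp, cap level
e=s['eef_pos'];Q=near(P,e[:2],26,e[2]-105,e[2]-75)
if len(Q):print('held',mid(Q),Q[:,2].min())
```

```text
[619.72454428 -95.11647114 190.77851382] [-3.13850263e+00 -8.23326697e-04  1.56982134e+00] [ 0.85778553  0.30739683 -0.55171877]
[(array([621.6, -41.2]), np.float64(42.2), 639), (array([589., 175.]), np.float64(nan), 0)]
[(array([621.6, -41.2]), np.float64(42.2), 635), (array([589., 175.]), np.float64(nan), 0)]
held (array([618.7, -85.7, 103.5]), array([618.6, -83.6, 105.6]), 1088) 91.18765107345283
  return _methods._mean(a, axis=axis, dtype=dtype,
  ret = ret.dtype.type(ret / rcount)
```

```bash
cat > held.py <<'E'
from h import *
from scipy.optimize import least_squares
def held():
    d=shot('wrist');P=cloud(d,True);s=env.state();e=s['eef_pos']
    Q=near(P,e[:2],30,e[2]-106,e[2]-70)
    top=near(P,e[:2],14,e[2]-70,e[2]-55)
    capz=np.percentile(Q[:,2],[1,50,99])
    S=Q[(Q[:,2]<e[2]-86)&(Q[:,2]>e[2]-99)]  # cap side
    f=least_squares(lambda p:np.hypot(S[:,0]-p[0],S[:,1]-p[1])-18,e[:2],loss='soft_l1')
    return e.round(1),f.x.round(1),len(S),capz.round(1),np.abs(f.fun).mean().round(2)
E
python3 - <<'E'
from held import *
for i in range(3):print(held())
E
```

```text
(array([620.1, -94.7, 192.4]), array([618.7, -96.3]), 335, array([ 92.9, 108.1, 122. ]), np.float64(0.25))
(array([620.2, -94.8, 192.5]), array([618.9, -96.4]), 327, array([ 93.1, 108.4, 122.2]), np.float64(0.24))
(array([620.3, -94.9, 192.6]), array([619.1, -96.4]), 321, array([ 93.3, 108.5, 122.4]), np.float64(0.24))
```

Request:
jog_arm(
  motion=[
    [0, 0, 0, 28, 2.5, 0, 5],
    [0, 0, 0, 27, 0, 15, 5],
    [0, 0, 0, 0, 0, 15, 5],
    [0, 0, 0, 0, 0, 0, 5],
    [0, 0, 0, 0, 0, 0, 5],
    [0, 0, 0, 0, 0, 0, 5],
  ],
)

```text
t: 7.12
eef_pos: [623.3, -41.1, 162.9]
tcp_rot: [3.141, 0.0, 1.569]
ft_force: [0.3, -0.3, -1.4]
opening: 0.2
grip_force: 30.0
```

Run:
```python
from held import *
from cups import cups
for i in range(2):print(held())
s=env.state();print(s['ft_force'])
d=shot('wrist','w3')
P=cloud(d,True);R=near(P,(621.6,-41.2),29,47,54);print(len(R),mid(R))
f=least_squares(lambda p:np.hypot(R[:,0]-p[0],R[:,1]-p[1])-21,[621,-41],loss='soft_l1');print(f.x,np.abs(f.fun).mean())
```

```text
(array([623.3, -41. , 162.9]), array([622.3, -42.8]), 328, array([64.1, 79. , 92.5]), np.float64(0.22))
(array([623.3, -40.8, 162.9]), array([622.2, -42.7]), 322, array([63.6, 78.9, 92.7]), np.float64(0.25))
[ 0.8168355   0.33872739 -2.32064306]
517 (array([621.6, -33.9,  49.5]), array([621.5, -30.1,  49.8]), 517)
[621.68480433 -41.11228311] 0.8179584328072218
```

Request:
jog_arm(
  motion=[
    [0, 0, 0, 1.1, -0.6, 5, 5],
    [0, 0, 0, 0, 0, 4, 5],
    [0, 0, 0, 0, 0, 3, 5],
    [0, 0, 0, 0, 0, 2, 5],
    [0, 0, 0, 0, 0, 1, 5],
    [0, 0, 0, 0, 0, 0, 5],
  ],
)

```text
t: 8.02
eef_pos: [622.6, -39.3, 147.4]
tcp_rot: [-3.141, 0.0, 1.57]
ft_force: [0.1, -0.5, -0.6]
opening: 0.197
grip_force: 30.0
```

Run:
```python
from held import *
from cups import cups
print(held(),env.state()['ft_force'])
print(cups('top',[(590.8,174.5),(622.9,-42.1)])[0])
d=shot('wrist');cv2.imwrite('pics/w4.png',cv2.resize(d['color'][150:350,220:420,::-1],None,fx=3,fy=3))
```

```text
(array([622.6, -39.3, 147.5]), array([621.8, -39.6]), 795, array([41.7, 59.1, 77. ]), np.float64(1.65)) [ 0.65624661  0.59520954 -0.5082067 ]
(array([589.9, 173.9]), np.float64(nan), 0)
  return _methods._mean(a, axis=axis, dtype=dtype,
  ret = ret.dtype.type(ret / rcount)
```

View pics/w4.png

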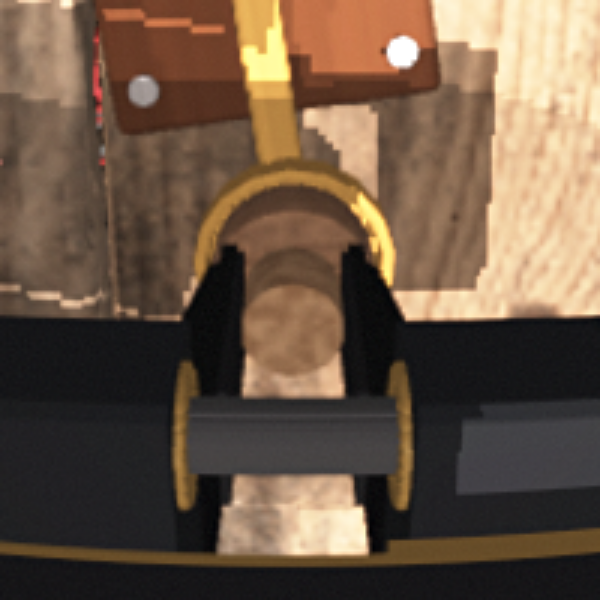

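The stopper sits centred inside the cup wall (crop around (295,220)). I'll lower it with the beam toward its stop.

Request:
jog_arm(
  motion=[
    [0, 0, 0, 0, 0, 2, 5],
    [0, 0, 0, 0, 0, 2, 5],
    [0, 0, 0, 0, 0, 2, 5],
    [0, 0, 0, 0, 0, 1.5, 5],
    [0, 0, 0, 0, 0, 1, 5],
    [0, 0, 0, 0, 0, 0, 5],
    [0, 0, 0, 0, 0, 0, 5],
  ],
)

```text
t: 9.05
eef_pos: [622.6, -39.3, 139.0]
tcp_rot: [3.141, 0.0, 1.57]
ft_force: [-0.2, -0.5, -0.2]
opening: 0.199
grip_force: 30.0
```

```bash
cat > tilt.py <<'E'
from h import *
def tilt():
    P=cloud(shot('top'));a=np.array([622.9,-42.1]);u=np.array([-32.3,217.5]);u/=np.hypot(*u)
    s=(P[...,:2]-a)@u; w=(P[...,:2]-a)@np.array([u[1],-u[0]])
    out=[]
    for lo,hi in [(25,75),(145,195),(215,235)]:
        m=(s>lo)&(s<hi)&(abs(w)<(5 if lo<200 else 10))&(P[...,2]>25)&(P[...,2]<80);out.append((np.median(P[...,2][m]).round(1),int(m.sum())))
    return out
E
python3 - <<'E'
from tilt import *
print(tilt(),env.state()['ft_force'])
E
```

```text
[(np.float64(nan), 0), (np.float64(43.3), 14), (np.float64(nan), 0)] [-0.20459703 -0.80266677 -1.20498643]
  return _methods._mean(a, axis=axis, dtype=dtype,
  ret = ret.dtype.type(ret / rcount)
```

Request:
jog_arm(
  motion=[
    [0, 0, 0, 0, 0, 1, 5],
    [0, 0, 0, 0, 0, 1, 5],
    [0, 0, 0, 0, 0, 0.5, 5],
    [0, 0, 0, 0, 0, 0, 5],
    [0, 0, 0, 0, 0, 0, 5],
  ],
)

```text
t: 9.72
eef_pos: [622.8, -40.0, 138.0]
tcp_rot: [3.14, 0.001, 1.57]
ft_force: [-4.5, -4.3, 15.0]
opening: 0.199
grip_force: 30.0
```

Request:
jog_arm(
  motion=[
    [0, 0, 0, 0, 0, -1, 5],
    [0, 0, 0, 0, 0, -0.4, 5],
    [0, 0, 0, 0, 0, 0, 24],
    [0, 0, 0, 0, 0, 0, 30],
    [0, 0, 0, 0, 0, 0, 36],
    [0, 0, 0, 0, 0, 0, 36],
    [0, 0, 0, 0, 0, -20, 36],
    [0, 0, 0, 0, 0, -40, 36],
    [0, 0, 0, 0, 0, 0, 50],
    [0, 0, 0, 0, 0, 0, 50],
  ],
)

```text
t: 10.98
eef_pos: [622.3, -39.3, 197.3]
tcp_rot: [-3.141, -0.0, 1.57]
ft_force: [0.0, 1.1, 0.1]
opening: 0.508
grip_force: 0.0
```

Run:
```python
from cups import *
s=env.state();print(s['eef_pos'],s['ft_force'])
d=shot('wrist');P=cloud(d,True);cv2.imwrite('pics/w5.png',d['color'][:,:,::-1])
Q=near(P,(621.6,-41.2),20,25,90)
print(mid(Q),np.percentile(Q[:,2],[2,50,98]));Q=near(P,(621.6,-41.2),20,66,90);print(mid(Q))
```

```text
[622.26257958 -39.25336062 197.33965777] [0.03997613 1.11645258 0.1051754 ]
(array([621.7, -39.4,  55.7]), array([621.6, -36.4,  59. ]), 1767) [36.12776615 54.93600656 75.39190984]
(array([621.5, -42.2,  71.3]), array([621.6, -41. ,  73.7]), 586)
```

View pics/w5.png

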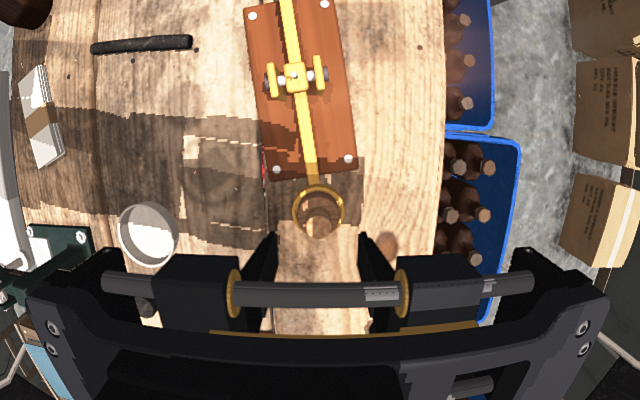

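The right cup holds the first stopper upright at (319,212). Next is the left stopper.

Request:
jog_arm(
  motion=[
    [0, 0, 0, 40, -20, -20, 50],
    [0, 0, 0, 50, -50, -20, 50],
    [0, 0, 0, 50, -50, 0, 50],
    [0, 0, 0, 49, -49, 0, 50],
    [0, 0, 0, 0, 0, 0, 50],
    [0, 0, 0, 0, 0, 0, 50],
  ],
)

```text
t: 11.78
eef_pos: [472.2, 131.7, 234.4]
tcp_rot: [-3.141, 0.0, 1.571]
ft_force: [0.5, -0.8, 0.5]
opening: 0.525
grip_force: 0.0
```

Run:
```python
from h import *
s=env.state();print(s['eef_pos'],s['tcp_rot'])
d=shot('wrist','w6');P=cloud(d,True)
Q=near(P,(453,212),20,30,46);print(mid(Q))
Q=near(P,(453,212),140,70,250);Q=Q[Q[:,1]>200]
if len(Q):print('tall',Q.min(0),Q.max(0),len(Q)); Q=Q[abs(Q[:,0]-453)<110];print(Q[Q[:,1].argmin()], np.percentile(Q[:,1],[0.5,2,10]))
```

```text
[472.1633363  131.68600074 234.4157603 ] [-3.14136284e+00  2.43686867e-04  1.57074345e+00]
(array([452.6, 214.6,  36.9]), array([452.8, 214.6,  39.1]), 348)
```

View pics/w6.png

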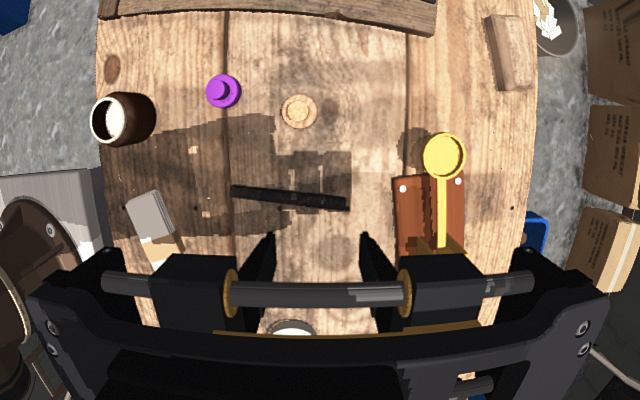

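Real stopper at (299,110), purple look-alike at (223,91). I'll check bottle clearance before descending.

Run:
```python
from h import *
P=np.vstack([cloud(shot(c)).reshape(-1,3) for c in ('top','side')])
Q=P[(P[:,1]>230)&(P[:,1]<450)&(P[:,0]>350)&(P[:,0]<560)]
for z in (40,80,110,140,170,200):
    q=Q[(Q[:,2]>z)&(Q[:,2]<z+30)]; print(z,len(q),np.percentile(q[:,1],[0,2,10]).round() if len(q) else '')
```

```text
40 391 [232. 243. 355.]
80 1407 [347. 352. 366.]
110 2784 [347. 352. 363.]
140 2841 [347. 356. 367.]
170 56 [347. 348. 350.]
200 0
```

Request:
jog_arm(
  motion=[
    [0, 0, 0, 42, -10, 0, 50],
    [0, 0, 0, 41, -9.5, 10, 50],
    [0, 0, 0, 0, 0, 40, 50],
    [0, 0, 0, 0, 0, 40, 50],
    [0, 0, 0, 0, 0, 25, 50],
    [0, 0, 0, 0, 0, 0, 50],
    [0, 0, 0, 0, 0, 0, 50],
  ],
)

```text
t: 12.8
eef_pos: [453.0, 214.4, 120.4]
tcp_rot: [3.141, -0.0, 1.569]
ft_force: [0.3, 0.1, 0.2]
opening: 0.525
grip_force: 0.0
```

Run:
```python
from h import *
d=shot('wrist');P=cloud(d,True);s=env.state();print(s['eef_pos'],s['ft_force'])
Q=near(P,(453,214),20,30,46);print(mid(Q))
```

```text
[453.00281957 214.54500695 120.69232175] [ 0.24586376 -0.13020546 -0.24186593]
(array([452.7, 215.1,  35.5]), array([452.8, 216.2,  38.3]), 855)
```

Request:
jog_arm(
  motion=[
    [0, 0, 0, 0.4, 0, 10, 50],
    [0, 0, 0, 0, 0, 8.6, 50],
    [0, 0, 0, 0, 0, 0, 5],
    [0, 0, 0, 0, 0, 0, 5],
    [0, 0, 0, 0, 0, 0, 5],
    [0, 0, 0, 0, 0, 0, 5],
    [0, 0, 0, 0, 0, 0, 5],
    [0, 0, 0, 0, 0, -10, 5],
    [0, 0, 0, 0, 0, -45, 5],
    [0, 0, 0, 0, 0, -45, 5],
  ],
)

```text
t: 14.1
eef_pos: [452.0, 215.0, 202.7]
tcp_rot: [-3.141, 0.0, 1.57]
ft_force: [0.3, -0.3, -1.5]
opening: 0.194
grip_force: 30.0
```

Request:
jog_arm(
  motion=[
    [0, 0, 0, -30, 34, 0, 5],
    [0, 0, 0, -30, 34, 0, 5],
    [0, 0, 0, -20, 34, 0, 5],
    [0, 0, 0, -14, 34, 0, 5],
    [0, 0, 0, 0, 0, 0, 5],
    [0, 0, 0, 0, 0, 0, 5],
    [0, 0, 0, 0, 0, 0, 5],
  ],
)

```text
t: 14.98
eef_pos: [587.4, 121.6, 201.5]
tcp_rot: [-3.141, 0.0, 1.571]
ft_force: [0.2, -0.4, -1.8]
opening: 0.197
grip_force: 30.0
```

Run:
```python
from cups import *
from held import held
s=env.state();print(s['ft_force'],s['tcp_rot'])
print(held());print(cups('wrist',[(588.5,174)]));print(held())
```

```text
[ 0.19094562 -0.35115359 -1.82538976] [-3.14117529e+00  5.63677172e-05  1.57082161e+00]
(array([587.5, 121.6, 201.5]), array([586.2, 120.6]), 311, array([103.8, 118.6, 131.2]), np.float64(0.23))
[(array([589.3, 176.6]), np.float64(48.8), 599)]
(array([587.8, 121.5, 201.5]), array([586.5, 120.6]), 307, array([103.6, 118.6, 131.2]), np.float64(0.21))
```

Request:
jog_arm(
  motion=[
    [0, 0, 0, 28, 2.9, 0, 5],
    [0, 0, 0, 27.6, 0, 15, 5],
    [0, 0, 0, 0, 0, 20, 5],
    [0, 0, 0, 0, 0, 3, 5],
    [0, 0, 0, 0, 0, 0, 5],
    [0, 0, 0, 0, 0, 0, 5],
  ],
)

```text
t: 15.88
eef_pos: [591.5, 176.4, 164.0]
tcp_rot: [3.14, -0.0, 1.57]
ft_force: [0.4, -0.3, -0.9]
opening: 0.198
grip_force: 30.0
```

Run:
```python
from held import *
print(held())
d=shot('wrist');cv2.imwrite('pics/w7.png',cv2.resize(d['color'][150:350,220:420,::-1],None,fx=3,fy=3))
P=cloud(d,True);R=near(P,(589,176.5),29,52,59);print(len(R),mid(R))
f=least_squares(lambda p:np.hypot(R[:,0]-p[0],R[:,1]-p[1])-21,[589,176],loss='soft_l1');print(f.x,np.abs(f.fun).mean())
```

```text
(array([591.5, 176.4, 164. ]), array([590.4, 175.4]), 306, array([58.1, 81. , 93.7]), np.float64(0.23))
587 (array([589.4, 184.2,  55.5]), array([588.9, 189.1,  56.6]), 587)
[589.47226641 177.03269311] 0.84770081701514
```

View pics/w7.png

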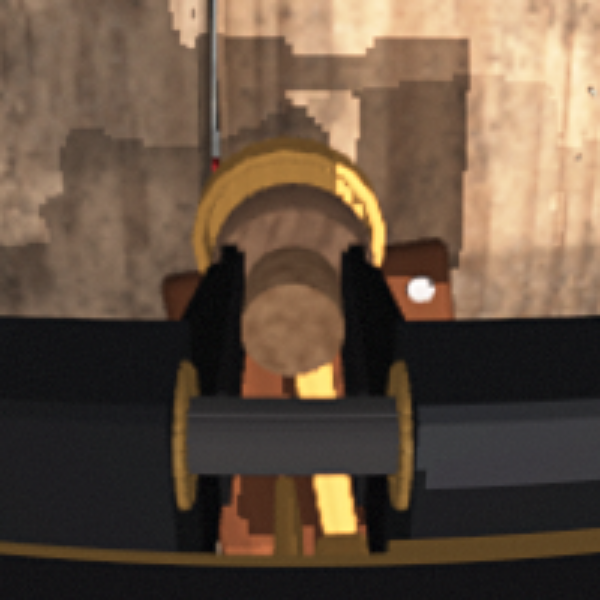

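The stopper hangs over the cup but about 1 mm right and short. I'll correct that and lower.

Request:
jog_arm(
  motion=[
    [0, 0, 0, 1.2, -1.1, 0, 5],
    [0, 0, 0, 0, 0, 3, 5],
    [0, 0, 0, 0, 0, 3, 5],
    [0, 0, 0, 0, 0, 2, 5],
    [0, 0, 0, 0, 0, 2, 5],
    [0, 0, 0, 0, 0, 0, 5],
    [0, 0, 0, 0, 0, 0, 5],
  ],
)

```text
t: 16.85
eef_pos: [590.1, 177.8, 153.3]
tcp_rot: [3.142, 0.0, 1.57]
ft_force: [0.1, 0.7, -0.4]
opening: 0.195
grip_force: 30.0
```

Request:
jog_arm(
  motion=[
    [0, 0, 0, 0, 0, 1, 5],
    [0, 0, 0, 0, 0, 1, 5],
    [0, 0, 0, 0, 0, 0, 5],
    [0, 0, 0, 0, 0, 0, 5],
  ],
)

```text
t: 17.35
eef_pos: [590.1, 177.8, 151.2]
tcp_rot: [3.142, 0.0, 1.57]
ft_force: [0.5, -0.6, -0.5]
opening: 0.199
grip_force: 30.0
```

Run:
```python
from h import *
s=env.state();print(s['eef_pos'],s['ft_force'])
d=shot('wrist');cv2.imwrite('pics/w8.png',cv2.resize(d['color'][150:350,220:420,::-1],None,fx=3,fy=3))
P=cloud(d,True);R=near(P,(589,176.5),28,40,60);R=R[R[:,1]>190];print(np.percentile(R[:,2],[5,50,95]))
```

```text
[590.11180142 177.83707838 151.20889473] [ 0.54314794 -0.57464761 -0.54684899]
[49.46578555 56.91608693 58.76132086]
```

View pics/w8.png

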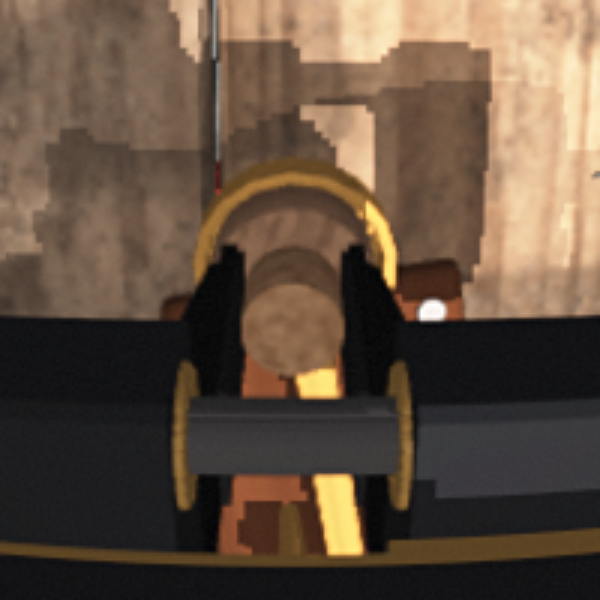

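It's inside the wall; a touch lower, then release and wait for the swing.

Request:
jog_arm(
  motion=[
    [0, 0, 0, 0, 0, 1, 5],
    [0, 0, 0, 0, 0, 0.5, 5],
    [0, 0, 0, 0, 0, 0, 5],
    [0, 0, 0, 0, 0, 0, 24],
    [0, 0, 0, 0, 0, 0, 30],
    [0, 0, 0, 0, 0, 0, 40],
    [0, 0, 0, 0, 0, 0, 40],
    [0, 0, 0, 0, 0, -10, 40],
    [0, 0, 0, 0, 0, -45, 40],
    [0, 0, 0, 0, 0, -40, 50],
  ],
)

```text
t: 18.65
eef_pos: [590.1, 177.9, 246.6]
tcp_rot: [3.141, -0.0, 1.57]
ft_force: [0.7, 0.4, 0.9]
opening: 0.481
grip_force: 0.0
```

Request:
jog_arm(
  motion=[
    [0, 0, 0, -50, 0, 0, 50],
    [0, 0, 0, -50, 0, 0, 50],
    [0, 0, 0, -40, -10, 0, 50],
    [0, 0, 0, -40, -10, 0, 50],
    [0, 0, 0, 0, 0, 0, 50],
    [0, 0, 0, 0, 0, 0, 50],
    [0, 0, 0, 0, 0, 0, 50],
    [0, 0, 0, 0, 0, 0, 50],
    [0, 0, 0, 0, 0, 0, 50],
    [0, 0, 0, 0, 0, 0, 50],
  ],
)

```text
t: 19.9
eef_pos: [570.0, -1.9, 244.7]
tcp_rot: [-3.142, 0.0, 1.57]
ft_force: [-0.5, -0.2, -0.6]
opening: 0.526
grip_force: 0.0
```

Run:
```python
from h import *
s=env.state();print(s['eef_pos'],s['ft_force'])
for cam in ('wrist','top'):
    d=shot(cam);P=cloud(d,cam=='wrist')
    for n,c in (('L',(589,176)),('R',(621.6,-41.2))):
        Q=near(P,c,12,20,110)
        if len(Q)>5:print(cam,n,np.percentile(Q[:,2],[10,50,90]).round(1),Q[Q[:,2]>np.percentile(Q[:,2],70)].mean(0).round(1))
cv2.imwrite('pics/s9.png',cv2.resize(shot('side')['color'][160:310,220:420,::-1],None,fx=3,fy=3))
```

```text
[570.00564834  -1.91333556 244.68485398] [-0.52804852 -0.15956841 -0.641142  ]
wrist L [67.  83.7 87.9] [589.4 170.6  87.7]
wrist R [54.4 63.6 74.7] [626.3 -37.8  74.6]
top L [67.6 84.1 89.5] [590.4 173.6  89.2]
```

The right cup is down (stopper top 75 mm) and the left is up (88 mm), so the right-hand stopper is the heavier. I'll go back to it and take another tilt reading from there.

Request:
jog_arm(
  motion=[
    [0, 0, 0, -20, 26, 5, 45],
    [0, 0, 0, -18.7, 26, 40, 45],
    [0, 0, 0, 0, 0, 0, 45],
    [0, 0, 0, 0, 0, 0, 45],
    [0, 0, 0, 0, 0, 0, 45],
  ],
)

```text
t: 20.68
eef_pos: [621.7, -40.4, 201.1]
tcp_rot: [3.14, 0.0, 1.571]
ft_force: [0.3, -0.3, -0.4]
opening: 0.477
grip_force: 0.0
```

Run:
```python
from h import *
s=env.state();print(s['eef_pos'],s['ft_force'])
d=shot('wrist');P=cloud(d,True)
Q=near(P,(621.6,-41.2),20,66,82);print(mid(Q),np.percentile(Q[:,2],[50,95]))
P=cloud(shot('top'));Q=near(P,(589,176),12,20,110);print(np.percentile(Q[:,2],[50,90]))
```

```text
[621.73500151 -40.38278297 201.0530686 ] [ 0.33095367 -0.3237189  -0.40615698]
(array([622. , -42.1,  71.6]), array([621.9, -41. ,  73.7]), 556) [74.22827419 75.43491646]
[84.9091262  90.42869369]
```

Request:
jog_arm(
  motion=[
    [0, 0, 0, -8.3, 0.3, 3, 45],
    [0, 3.4, 0, 0, 0, 0, 45],
    [0, 0, 0, 0, 0, 25, 45],
    [0, 0, 0, 0, 0, 20, 45],
    [0, 0, 0, 0, 0, 10, 45],
    [0, 0, 0, 0, 0, 5, 45],
    [0, 0, 0, 0, 0, 0, 45],
    [0, 0, 0, 0, 0, 0, 45],
  ],
)

```text
t: 21.78
eef_pos: [622.5, -45.7, 137.4]
tcp_rot: [3.141, -0.059, 1.57]
ft_force: [-0.2, -0.2, -0.5]
opening: 0.474
grip_force: 0.0
```

Run:
```python
from h import *
s=env.state();print(s['eef_pos'],s['tcp_rot'],s['ft_force'])
d=shot('wrist');P=cloud(d,True)
Q=near(P,(621.6,-41.2),20,66,82);print(mid(Q))
cv2.imwrite('pics/w10.png',cv2.resize(d['color'][150:350,220:420,::-1],None,fx=3,fy=3))
```

```text
[622.47122517 -45.70747555 137.44010751] [ 3.1406595  -0.05906467  1.57016313] [-0.23557016 -0.18049129 -0.49602561]
(array([621.9, -42.2,  71.2]), array([621.9, -41. ,  73.6]), 1024)
```

View pics/w10.png

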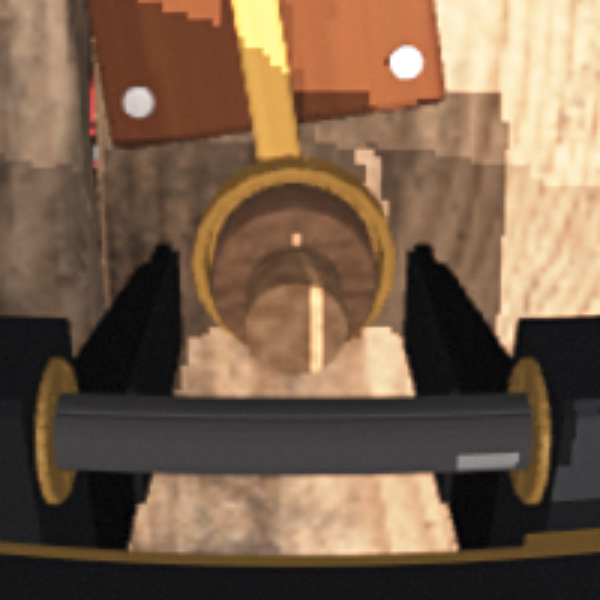

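Request:
jog_arm(
  motion=[
    [0, 0, 0, 0, 0, 0, 5],
    [0, 0, 0, 0, 0, 0, 5],
    [0, 0, 0, 0, 0, 0, 5],
    [0, 0, 0, 0, 0, 0, 5],
    [0, 0, 0, 0, 0, 0, 5],
    [0, 0, 0, 0.1, 0, -2, 5],
    [0, 0, 0, 0.1, 0, -2, 5],
    [0, 0, 0, 0.2, 0, -3, 5],
    [0, 0, 0, 0.2, 0, -3, 5],
    [0, 0, 0, 0.2, 0, -3, 5],
  ],
)

```text
t: 23.08
eef_pos: [622.3, -45.6, 150.1]
tcp_rot: [3.142, -0.059, 1.57]
ft_force: [0.3, -0.4, -1.1]
opening: 0.196
grip_force: 30.0
```

Request:
jog_arm(
  motion=[
    [0, 0, 0, 0.2, 0, -3, 5],
    [0, 0, 0, 0.2, 0, -3, 5],
    [0, 0, 0, 0.2, 0, -4, 5],
    [0, 0, 0, 0.2, 0, -4, 5],
    [0, 0, 0, 0.3, 0, -5, 5],
    [0, 0, 0, 1, 0, -20, 5],
    [0, 0, 0, 1, 0, -20, 5],
    [0, -3.4, 0, 0, 0, 0, 5],
    [0, 0, 0, 0, 0, 0, 5],
  ],
)

```text
t: 24.2
eef_pos: [622.2, -45.6, 209.3]
tcp_rot: [3.141, -0.0, 1.571]
ft_force: [-0.2, -0.0, -1.3]
opening: 0.199
grip_force: 30.0
```

Run:
```python
from h import *
s=env.state();print(s['eef_pos'],s['tcp_rot'],s['ft_force'],s['opening'])
P=cloud(shot('top'));Q=near(P,(589,176),14,20,110);print(np.percentile(Q[:,2],[50,90]))
```

```text
[622.19300216 -45.56336649 209.33619538] [ 3.14124298e+00 -1.50679720e-04  1.57083112e+00] [-0.21541226 -0.04302456 -1.30143426] 0.1987410221527857
[68.2470919  77.36666896]
```

Request:
jog_arm(
  motion=[
    [0, 0, 0, -50, -15, 0, 5],
    [0, 0, 0, -50, -19, 0, 5],
    [0, 0, 0, -50, -19, 0, 5],
    [0, 0, 0, -50, -19, 0, 5],
    [0, 0, 0, -46, -19, 10, 5],
    [0, 0, 0, 0, 0, 0, 5],
    [0, 0, 0, 0, 0, 0, 5],
    [0, 0, 0, 0, 0, 0, 5],
  ],
)

```text
t: 25.25
eef_pos: [531.5, -291.0, 199.1]
tcp_rot: [3.141, -0.0, 1.571]
ft_force: [-0.5, -0.3, -1.6]
opening: 0.198
grip_force: 30.0
```

```bash
cat > press.py <<'E'
from held import *
def rim(c=(531,-240)):
    P=cloud(shot('wrist'),True);c=np.array(c,float)
    for _ in range(3):
        R=near(P,c,31,43,49);R=R[np.hypot(*(R[:,:2]-c).T)>16]
        f=least_squares(lambda p:np.hypot(R[:,0]-p[0],R[:,1]-p[1])-22.5,c,loss='soft_l1');c=f.x
    pad=near(P,c,14,15,60)
    return c.round(1),len(R),np.abs(f.fun).mean().round(2),(np.median(pad[:,2]).round(1) if len(pad) else None, np.median(R[:,2]).round(1))
E
python3 - <<'E'
from press import *
print(held(),rim(),held());print(env.state()['tcp_rot'])
E
```

```text
(array([ 531.6, -291. ,  199.1]), array([ 530.3, -292.2]), 310, array([100.9, 116.1, 128.8]), np.float64(0.22)) (array([ 531.9, -239.5]), 874, np.float64(1.05), (np.float64(35.6), np.float64(46.0))) (array([ 531.5, -291.1,  199.1]), array([ 530.4, -292.3]), 310, array([101.1, 116.1, 128.8]), np.float64(0.22))
[3.14134453e+00 3.14072368e-05 1.57139151e+00]
```

Request:
jog_arm(
  motion=[
    [0, 0, 0, 27, 1.4, 0, 5],
    [0, 0, 0, 25.6, 0, 5, 5],
    [0, 0, 0, 0, 0, 20, 5],
    [0, 0, 0, 0, 0, 15, 5],
    [0, 0, 0, 0, 0, 0, 5],
    [0, 0, 0, 0, 0, 0, 5],
    [0, 0, 0, 0, 0, 0, 5],
  ],
)

```text
t: 26.28
eef_pos: [532.7, -239.6, 159.5]
tcp_rot: [3.141, 0.001, 1.57]
ft_force: [-0.7, 0.9, -0.7]
opening: 0.2
grip_force: 30.0
```

Run:
```python
from press import *
print(held(),rim());print(env.state()['ft_force'])
```

```text
(array([ 532.6, -239.6,  159.5]), array([ 531.5, -240.9]), 310, array([61.1, 76.5, 89.1]), np.float64(0.23)) (array([ 532.1, -239.3]), 708, np.float64(1.03), (np.float64(35.6), np.float64(46.0)))
[-0.7326387  -0.24166495 -1.27571999]
```

Request:
jog_arm(
  motion=[
    [0, 0, 0, 1.2, 0.5, 5, 5],
    [0, 0, 0, 0, 0, 5, 5],
    [0, 0, 0, 0, 0, 4, 5],
    [0, 0, 0, 0, 0, 3, 5],
    [0, 0, 0, 0, 0, 0, 5],
    [0, 0, 0, 0, 0, 0, 5],
  ],
)

```text
t: 27.12
eef_pos: [533.0, -238.2, 142.0]
tcp_rot: [3.142, 0.0, 1.57]
ft_force: [0.0, 0.5, -0.9]
opening: 0.197
grip_force: 30.0
```

Request:
jog_arm(
  motion=[
    [0, 0, 0, 0, 0, 1.5, 5],
    [0, 0, 0, 0, 0, 1.5, 5],
    [0, 0, 0, 0, 0, 1, 5],
    [0, 0, 0, 0, 0, 0, 5],
    [0, 0, 0, 0, 0, 0, 5],
  ],
)

```text
t: 27.75
eef_pos: [533.0, -238.2, 138.0]
tcp_rot: [3.142, 0.0, 1.57]
ft_force: [0.0, -0.3, 0.1]
opening: 0.192
grip_force: 30.0
```

Request:
jog_arm(
  motion=[
    [0, 0, 0, 0, 0, 1, 5],
    [0, 0, 0, 0, 0, 0.5, 5],
    [0, 0, 0, 0, 0, 0, 5],
    [0, 0, 0, 0, 0, 0, 5],
  ],
)

```text
t: 28.25
eef_pos: [533.1, -238.2, 136.6]
tcp_rot: [3.141, 0.0, 1.57]
ft_force: [0.1, 0.2, 0.2]
opening: 0.201
grip_force: 30.0
```

Request:
jog_arm(
  motion=[
    [0, 0, 0, 0, 0, 0.8, 5],
    [0, 0, 0, 0, 0, 0.7, 5],
    [0, 0, 0, 0, 0, 0, 5],
    [0, 0, 0, 0, 0, 0, 5],
  ],
)

```text
t: 28.75
eef_pos: [533.1, -238.2, 135.3]
tcp_rot: [3.141, 0.0, 1.57]
ft_force: [-1.0, 0.4, 5.6]
opening: 0.194
grip_force: 30.0
```

Request:
jog_arm(
  motion=[
    [0, 0, 0, 0, 0, 0.5, 5],
    [0, 0, 0, 0, 0, 0.4, 5],
    [0, 0, 0, 0, 0, 0, 5],
    [0, 0, 0, 0, 0, 0, 5],
  ],
)

```text
t: 29.25
eef_pos: [533.1, -238.2, 134.6]
tcp_rot: [3.141, 0.0, 1.57]
ft_force: [-1.9, 1.0, 8.2]
opening: 0.2
grip_force: 30.0
```

Request:
jog_arm(
  motion=[
    [0, 0, 0, 0, 0, 0.4, 5],
    [0, 0, 0, 0, 0, 0, 5],
    [0, 0, 0, 0, 0, 0, 5],
    [0, 0, 0, 0, 0, 0, 5],
    [0, 0, 0, 0, 0, 0, 5],
  ],
)

```text
t: 29.88
eef_pos: [533.1, -238.2, 134.3]
tcp_rot: [3.141, 0.0, 1.57]
ft_force: [-1.1, 2.1, 9.5]
opening: 0.197
grip_force: 30.0
```

Request:
jog_arm(
  motion=[
    [0, 0, 0, 0, 0, 0, 5],
    [0, 0, 0, 0, 0, 0, 5],
    [0, 0, 0, 0, 0, 0, 5],
    [0, 0, 0, 0, 0, 0, 5],
    [0, 0, 0, 0, 0, 0, 5],
  ],
)

```text
t: 30.5
eef_pos: [533.1, -238.2, 134.3]
tcp_rot: [3.141, 0.0, 1.57]
ft_force: [-1.6, 1.3, 8.8]
opening: 0.196
grip_force: 30.0
```

Request:
jog_arm(
  motion=[
    [0, 0, 0, 0, 0, 0, 5],
    [0, 0, 0, 0, 0, 0, 5],
    [0, 0, 0, 0, 0, 0, 5],
  ],
)

```text
t: 30.88
eef_pos: [533.1, -238.2, 134.3]
tcp_rot: [3.141, 0.0, 1.57]
ft_force: [-2.2, 1.5, 9.5]
opening: 0.195
grip_force: 30.0
```

Request:
jog_arm(
  motion=[
    [0, 0, 0, 0, 0, -1, 5],
    [0, 0, 0, 0, 0, -1, 5],
    [0, 0, 0, 0, 0, -0.6, 5],
    [0, 0, 0, 0, 0, 0, 24],
    [0, 0, 0, 0, 0, 0, 30],
    [0, 0, 0, 0, 0, 0, 40],
    [0, 0, 0, 0, 0, 0, 40],
    [0, 0, 0, 0, 0, -10, 40],
    [0, 0, 0, 0, 0, -40, 45],
    [0, 0, 0, 0, 0, -40, 50],
  ],
)

```text
t: 32.12
eef_pos: [532.9, -238.1, 227.8]
tcp_rot: [-3.141, -0.0, 1.57]
ft_force: [0.3, -0.0, -0.9]
opening: 0.511
grip_force: 0.0
```

Request:
jog_arm(
  motion=[
    [0, 0, 0, -20, -20, -15, 50],
    [0, 0, 0, -30, -30, 0, 50],
    [0, 0, 0, 0, 0, 0, 50],
    [0, 0, 0, 0, 0, 0, 50],
    [0, 0, 0, 0, 0, 0, 50],
  ],
)

```text
t: 32.75
eef_pos: [483.5, -287.6, 241.3]
tcp_rot: [3.141, 0.0, 1.571]
ft_force: [0.3, 0.3, -0.2]
opening: 0.525
grip_force: 0.0
```

Run:
```python
from h import *
s=env.state();print(s['t'],s['eef_pos'],s['ft_force'])
for cam in ('wrist','top'):
    d=shot(cam);P=cloud(d,cam=='wrist')
    for n,c in (('L',(589,176)),('press',(532,-239.5))):
        Q=near(P,c,18,20,110)
        if len(Q)>5:
            z=np.percentile(Q[:,2],[10,50,90]);T=Q[Q[:,2]>z[2]-5];print(cam,n,z.round(1),mid(T))
    if cam=='wrist':a=d['color']
b=shot('side')['color'][160:310,220:420]
cv2.imwrite('pics/f.png',np.vstack([cv2.resize(a[100:300,200:500],(600,300))[:, :, ::-1],cv2.resize(b,(600,300))[:,:,::-1]]))
```

```text
32.75 [ 483.47247343 -287.56560028  241.32059678] [ 0.30273497  0.34846595 -0.18955984]
wrist press [52.6 54.6 74.5] (array([ 531.3, -239. ,   72.9]), array([ 531.5, -238.8,   74.1]), 408)
top L [46.6 55.5 74.3] (array([591.1, 176.4,  74.6]), array([590.9, 176. ,  73.7]), 39)
top press [46.8 56.1 77. ] (array([ 533.3, -239.6,   77.8]), array([ 533.3, -239.6,   76.5]), 34)
```

View pics/f.png

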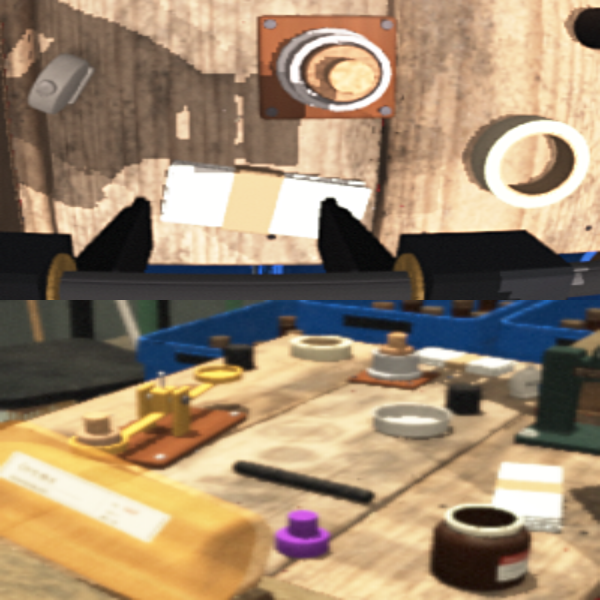

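The heavier stopper stands in the press sleeve at (350,72) and the lighter one sits in the left cup at (98,428). Nothing else has moved, so I'm handing the job in.

```bash
python3 -c "
from cell import env
print(env.job_done())"
```

```text
the job is handed in; nothing more can be done
None
```

The stopper that had stood nearer the middle of the bench (set in the right cup) was the heavier; it was pressed into the press cup at about 10 N for over a second and released, the lighter one stays in the left cup, and the job was handed in after about 33 s with no verdict shown; one brief push of about 15 N came when the right cup met its stop during the first placing.

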